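# Feed the T-headed copper blank down the welder's gravity chute

## Robot

A 7-joint arm with a two-finger parallel gripper is mounted at the origin on a cart in front of the work surface, level with it; the furniture and walls round the work are solid. World frame = base frame: x ahead of the robot, y to its left, z up, the work surface at z = 0. Lengths are in m, angles in rad, forces in N, time in s.
With the tool pointing down it reaches from about 0.4 to 0.875 m from the base axis. Payload 19.3 kg.
Tool frame: the origin (TCP) lies on the centre line of the jaws, within the pads' length; the fingertips stand 8 mm ahead of it and the grasp point (between the pads) lies 11 mm behind it; z points along the fingers, y is the line along which they close (so a half turn about z gives the same grasp; the last joint's range is limited). The gripper opens to 85 mm and grips with 20 to 120 N. Pads are 22 mm wide; open, the fingers measure 114 mm over their backs; the gripper's body (76 mm by 85 mm) begins 54 mm behind the grasp point. The pads swing forward as they close: fully open they stand 13 mm farther back than shut.
Start: joints at [-1.402, 0.521, -0.036, 1.599, 0.021, 1.021, -0.113], TCP at [0.148, 0.607, 0.239] pointing down, gripper open.
Joint ranges: [-2.91, 2.91], [-0.3, 2.13], [-1.5, 1.42], [0.17, 2.43], [-1.26, 4.41], [0.16, 1.93], [-2.52, 2.52]. Speed limits (rad/s): [1.89, 1.89, 2.39, 2.39, 3.01, 3.01, 3.01].

## Interface

Orientations are given as [roll, pitch, yaw] about the fixed x, y, z axes, in that order (R = Rz(yaw) Ry(pitch) Rx(roll)).
In Python, from workcell import status, grab_frame, camera_params, bot, search_frame, silhouettes gives the robot as it stands.
- The arm moves only by the shell command python3 -m creep 'ROWS' [FORCE]. ROWS is JSON, a list of rows, each a list of 5 numbers: the shift along the tool's x, y, z in units of 60 mm (1.0 is 60 mm), then the turn about the tool's z in units of 8 degrees (1.0 is 8 degrees), then the opening, from 0 (shut) to 1 (fully open). In form: [[x, y, z, twist, hand], ...]. A call has 1 to 5 rows; each row is the pose to reach, as a shift and turn from the pose commanded when the call began, along the tool's axes at that moment; what a row does not reach only later rows make up. A row lasts 1/8 s, in which the tool goes at most 62.5 mm and 10.7 degrees, less where a joint would pass 70% of its speed; a pose out of reach is approached as far as the arm can. A call with a gripper value outside its range is refused whole. The fingers move at their own pace and stop on an object; FORCE is the grip in N (left out, the last holds). Time passes only in rows, so rows that repeat a pose let the fingers close. It gives the time, the measured TCP pose, the force, the opening and the grip force at its end, in the units of the state.
- status.observe(): the state, without advancing time (a new reading comes with each control period).
- grab_frame(name): name is "scene" or "top" or "wrist"; returns the picture (420x560x3 uint8, blue, green, red); there is no depth.
- camera_params(name): a dict with "K" (3x3 intrinsics, pixels), "rvec" (rotation vector, rad) and "tvec" (3), from world to camera coordinates, as OpenCV has them; the wrist camera has in their place "tool_from_camera" (4x4, takes a point from camera to tool coordinates, whose origin is the TCP and whose axes are the flange's). Camera axes: x right, y down, z forward; pixel columns grow to the right and rows downward; lengths in m; the calibration is good to about 2 mm. The wrist camera is an equidistant fisheye: a pixel r from the principal point sees the ray r / f radians off the axis. A picture is of the moment at which its call begins: read the wrist's pose just before it. camera_params takes no time and is no camera call.
- bot.job_done(): hands the job in; it is judged then, once.
Trained networks look in the newest picture that a camera, given by its name, has taken for a name from the list of things; names that differ only in an ending like _2 or _b are one class to them, and where a whole thing is asked for, a point or a joint stands for the part that bears it (a point fixed in the world has none). Each returns a list of dicts, best first, with "p" (0 to 1); they miss things now and then, are a little off and sometimes report something else, mostly with a low value. They report only what shows in the picture. A call takes as long as a camera call. They do not tell look-alikes from the thing itself.
- search_frame(camera, name): "extent" ([left, top, right, bottom] as shares, 0 to 1, of the picture: columns of its width, rows of its height, round what is visible of it).
- silhouettes(camera, name): "mask" (420x560 bool, what is visible of it) and "extent" ([left, top, right, bottom] as shares, 0 to 1, of the picture: columns of its width, rows of its height, round what is visible of it).
The state is a dict: "clock": time; "qpos": joint angles; "qd": joint speeds; "joint_efforts": joint torques, N m; "position": TCP position; "tool_rot": TCP orientation; "force": force on the tool from outside, world axes, zero at the start; "moment": the same for the moment, N m; "grip_width": finger opening in m; "finger_force": force on a finger pad.
Only numpy, scipy, OpenCV 4.12 (cv2) and the standard library are available. Lean on these libraries where they do the work, as an engineer would, in place of code of your own. Each camera call takes 0.05 s, during which the arm holds its last target. There are 200 camera calls.

## Task

Drop the T-headed copper blank into the open flared top of the gravity chute, round nose first, so that it slides down under the clear cover by itself and ends with its head stopped at the gate and its nose poking out of the foot. Leave the plain straight blank lying where it is.

Things in the scene. Friction and masses are not known exactly. Their poses are not given: they have to be found in the camera images.
- tee_blank: The T-headed copper blank to feed: flat, 24 mm thick, 60 mm long, 0.3 kg, lying flat. Shank 24 mm wide, 44 mm long, with a round nose (radius 12 mm) at one end and a cross head 40 mm wide, 16 mm long at the other. Origin: centre of its underside, halfway along. Its -x points to the nose (nose tip at x = -30 mm, head from x = +14 to +30 mm), y across the shank, z up.
- straight_blank: Bystander: plain straight copper blank, 24 mm thick, 60 mm long, 24 mm wide all along, one rounded end (-x), no head. Origin: centre of its underside. Not to be fed: leave it lying.
- chute_entry (a point): On the slippery sloping floor of the fixed metal chute, on the centre line of its open entry, 115 mm above the bench. Level axes: the chute runs down towards -x (to the robot's left) at 28 degrees; y across, z up. Along the floor the open entry reaches 50 mm downhill and 45 mm uphill; its walls, 16 mm high, are 80 mm apart at the upper end (closed by a 16 mm plate) and converge to 44 mm.
- chute_nest (a point): On the chute floor, 143 mm down the slope from chute_entry, 48 mm above the bench; same axes. Where the blank's origin lies once its head rests on the gate. From entry to gate: a tunnel 44 mm wide, 34 mm high, 85 mm long under a clear cover (its top 38 mm above the floor, square to it). Gate: two shoulders 32 mm apart pass the shank, not the head. The floor goes on 37 mm past the nest, open above.
Not all that is in view belongs to the job. What is shaped like the tee_blank but turquoise is not meant.

How it is judged:
At the end, for the whole second after the job is handed in: The T-headed blank has slid nose first to the gate: the centre of its underside is within 12 mm of the nest point, and it lies still. (Fed head first it stops over 40 mm short.) The straight blank has not been shifted by more than 40 mm (distance between tee_blank and chute_nest below 0.012 m and linear speed of tee_blank below 0.02 m/s); the robot touches nothing.
It fails at once if the straight blank is shifted by more than 40 mm (distance of straight_blank from where it was at the start of the episode above 0.04 m).
It also fails if it takes over 40 s, if anything falls off the work surface, if the arm or the gripper's body presses on something with over 40 N, if the wrist force passes 120 N, or if a joint passes its speed limit or range.

## Working session

There is one attempt and no reset: what is moved stays moved. The work goes in short steps, Python scripts to look and compute and a shell command to move; the robot and the scene stay as the last step left them, time stands still between calls to the robot, and variables do not carry over. Pictures are saved under pics/ and viewed, at most 10 in all, crops included, and the job is handed in when it is done.

```bash
mkdir -p pics
cat > h.py <<'E'
import numpy as np, cv2
from scipy.spatial.transform import Rotation as R
from workcell import status, grab_frame, camera_params, bot, search_frame, silhouettes
def ray(cam,uv):
    c=camera_params(cam);K=np.array(c["K"]);uv=np.asarray(uv,float)
    if cam=="wrist":
        s=status.observe();x=(uv-K[:2,2])/np.array([K[0,0],K[1,1]]);th=np.linalg.norm(x)
        d=np.r_[x/max(th,1e-9)*np.sin(th),np.cos(th)];T=np.array(c["tool_from_camera"])
        Rt=R.from_euler('xyz',s["tool_rot"]).as_matrix() if len(s["tool_rot"])==3 else R.from_quat(s["tool_rot"]).as_matrix()
        return Rt@T[:3,3]+s["position"],Rt@T[:3,:3]@d
    Rm=cv2.Rodrigues(np.array(c["rvec"],float))[0];t=np.array(c["tvec"],float).ravel()
    return -Rm.T@t,Rm.T@np.linalg.solve(K,np.r_[uv,1])
def atz(cam,uv,z):
    o,d=ray(cam,uv);return o+d*(z-o[2])/d[2]
def proj(cam,p):
    c=camera_params(cam);return cv2.projectPoints(np.atleast_2d(np.array(p,float)),np.array(c["rvec"],float),np.array(c["tvec"],float),np.array(c["K"],float),None)[0][:,0]
E
python3 - <<'E'
from h import *
print(status.observe())
for c in("scene","top"):
    im=grab_frame(c);cv2.imwrite(f"pics/{c}0.png",im)
    for n in("tee_blank","straight_blank","chute_entry","chute_nest"):
        try:
            for r in search_frame(c,n):print(c,n,round(r["p"],2),np.round(np.array(r["extent"])*[560,420,560,420]))
        except Exception as e: print(n,e)
    print(camera_params(c))
E
```

```text
{'clock': 0.0, 'qpos': array([-1.4021827 ,  0.52201024, -0.03631087,  1.60001246,  0.02121012,
        1.02110267, -0.11282058]), 'qd': array([-1.03952858e-03, -2.79455499e-05, -1.30944848e-03,  1.03838746e-03,
        6.60179462e-04, -1.69001501e-03, -9.33791454e-04]), 'joint_efforts': array([-1.83122123e-03, -9.27080226e+01,  1.97875723e+00, -3.69927478e+01,
        1.75695255e-02,  7.87762518e-03, -5.43794556e-05]), 'position': array([0.14781276, 0.60692594, 0.23872667]), 'tool_rot': array([-3.14044946e+00,  9.93065384e-05,  2.90273957e+00]), 'force': array([-0.49794068, -0.68848297, -0.73465055]), 'moment': array([-0.04143847,  0.02465349, -0.0189813 ]), 'finger_force': 0.0, 'grip_width': 0.0856375943162047}
scene tee_blank 0.79 [273. 249. 292. 268.]
scene tee_blank 0.56 [174. 298. 194. 319.]
scene tee_blank 0.39 [181. 188. 274. 294.]
scene straight_blank 0.61 [298. 222. 307. 234.]
scene chute_entry 0.81 [183. 186. 272. 295.]
scene chute_nest 0.81 [182. 190. 272. 291.]
{'K': array([[520.62641354,   0.        , 280.86473812],
       [  0.        , 520.62641354, 205.57968697],
       [  0.        ,   0.        ,   1.        ]]), 'rvec': array([ 0.77761714, -2.63919202,  0.98955407]), 'tvec': array([0.56107587, 0.08857008, 1.35959822])}
top tee_blank 0.85 [413. 214. 428. 236.]
top tee_blank 0.66 [133. 182. 158. 209.]
top tee_blank 0.63 [238. 233. 257. 261.]
top tee_blank 0.16 [178. 166. 280. 215.]
top straight_blank 0.56 [290. 230. 309. 258.]
top chute_entry 0.77 [175. 169. 278. 213.]
top chute_nest 0.96 [172. 165. 278. 216.]
{'K': array([[480.89137695,   0.        , 284.37676892],
       [  0.        , 480.89137695, 209.21650384],
       [  0.        ,   0.        ,   1.        ]]), 'rvec': array([ 2.12448355, -2.18283618,  0.1345681 ]), 'tvec': array([0.28727986, 0.50308499, 1.08657374])}
```

View pics/top0.png

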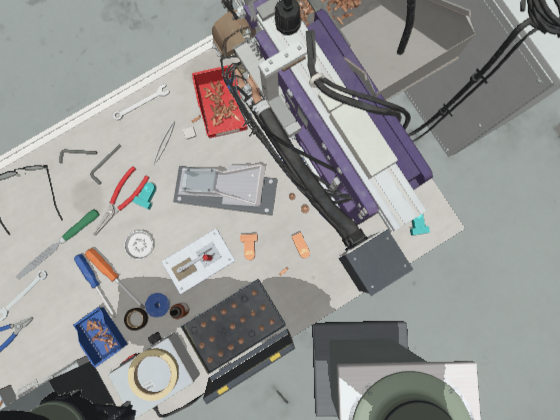

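View pics/scene0.png

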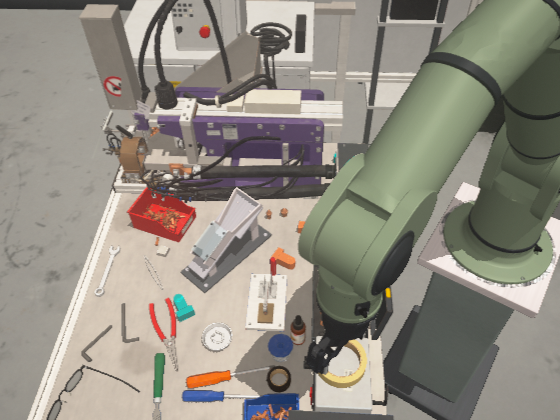

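Top view candidates: copper T at (249,246), straight copper blank at (300,244), and turquoise look-alikes at (145,195) and (420,225). The copper T fits the tee_blank. The chute is at (225,187), with its wide end to the right. I'll confirm this in a crop with a scale.

Run:
```python
from h import *
im=cv2.imread("pics/top0.png")
cv2.imwrite("pics/crop1.png",cv2.resize(im[155:275,165:325],None,fx=5,fy=5,interpolation=cv2.INTER_CUBIC))
grab_frame("top")
for r in silhouettes("top","tee_blank"):
    m=r["mask"].astype(np.uint8);c=cv2.moments(m,True);u=np.array([c["m10"],c["m01"]])/c["m00"]
    print(r["p"],u,atz("top",u,.02),cv2.minAreaRect(cv2.findNonZero(m)))
for n in((249,235),(249,258),(300,244)):print(n,atz("top",n,.024))
for n in("chute_nest",):
    for r in silhouettes("top",n)[:1]:
        m=r["mask"].astype(np.uint8);print(cv2.boxPoints(cv2.minAreaRect(cv2.findNonZero(m))))
        print([atz("top",p,0).round(3) for p in cv2.boxPoints(cv2.minAreaRect(cv2.findNonZero(m)))])
```

```text
0.92 [146.16091954 196.00287356] [0.55282277 0.59970592 0.02      ] ((146.6000213623047, 194.8000030517578), (18.782970428466797, 24.149534225463867), 26.56505012512207)
0.8 [249.1 245.2] [0.42997495 0.35811389 0.02      ] ((248.5, 246.5), (25.0, 17.0), 90.0)
0.76 [418.6969697 226.1952862] [ 0.46366256 -0.0397114   0.02      ] ((418.1600036621094, 224.8800048828125), (19.140745162963867, 20.214054107666016), 79.69515228271484)
(249, 235) [0.45350442 0.35762652 0.024     ]
(249, 258) [0.40014407 0.35855516 0.024     ]
(300, 244) [0.42933884 0.23943723 0.024     ]
```

View pics/crop1.png

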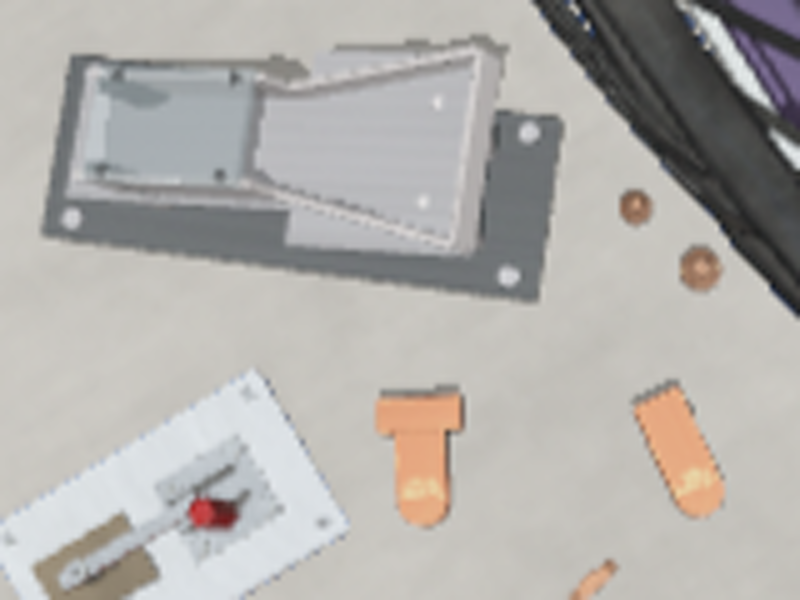

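The crop confirms it. The copper T's head back edge is at crop (420,393) and its nose at (425,525). The straight blank at (680,450) has no head. On the chute, the flare's upper corners are at crop (478,55) and (455,245), and the clear cover is at the left. Next I'll fit both poses.

```bash
cat >> h.py <<'E'
s28,c28=np.sin(np.radians(28)),np.cos(np.radians(28))
def ch(u,y,n): return [u*c28-n*s28,y,.115+u*s28+n*c28]
def place(q,P): 
    P=np.array(P,float);c,s=np.cos(q[2]),np.sin(q[2]);return np.c_[q[0]+c*P[:,0]-s*P[:,1],q[1]+s*P[:,0]+c*P[:,1],P[:,2]]
T_OUT=[[-.03,0,.024],[.03,.02,.024],[.03,-.02,.024],[.014,.02,.024],[.014,-.02,.024],[-.018,.012,.024],[-.018,-.012,.024]]
E
python3 - <<'E'
from h import *
from scipy.optimize import least_squares
off=np.array([165,155.])
def fit(P,uv,q0):
    f=least_squares(lambda q:(proj("top",place(q,P))-uv).ravel(),q0);print(f.x,np.degrees(f.x[2]),(f.fun.reshape(-1,2)*5).round(0).tolist());return f.x
# image 'right' is world -y ; chute +x -> right
C=[ch(.045,.04,.016),ch(.045,-.04,.016),ch(-.05,.022,.016),ch(-.05,-.022,.016)]
q=fit(C,np.array([[475,58],[447,243],[265,92],[258,180]])/5+off-.4,[.55,.4,-1.5])
qt=fit(T_OUT,np.array([[425,527],[377,397],[463,391],[377,433],[463,431],[397,500],[450,500]])/5+off-.4,[.43,.358,0])
im=cv2.imread("pics/crop1.png")
E2=[ch(0,0,0),ch(-.143,0,0),ch(-.05,.022,.038),ch(-.05,-.022,.038),ch(-.135,.022,.038),ch(-.135,-.022,.038)]
for P,qq,col in((C+E2,q,(0,0,255)),(T_OUT,qt,(255,0,0))):
    for p in (proj("top",place(qq,P))-off+.4)*5: cv2.circle(im,tuple(int(v) for v in p),4,col,-1)
cv2.imwrite("pics/fit.png",im)
np.save("q.npy",[q,qt])
print("grasp",place(qt,[[-.002,0,.015]]))
E
```

```text
[ 0.55586452  0.36498862 -1.74288415] -99.85990599596862 [[-8.0, -3.0], [-9.0, -2.0], [13.0, -2.0], [4.0, 8.0]]
[0.42614787 0.35812506 0.01825816] 1.0461153015468019 [[-1.0, -1.0], [-0.0, 1.0], [-1.0, 3.0], [1.0, -0.0], [1.0, -2.0], [0.0, 1.0], [-1.0, -2.0]]
grasp [[0.42414821 0.35808855 0.015     ]]
```

View pics/fit.png

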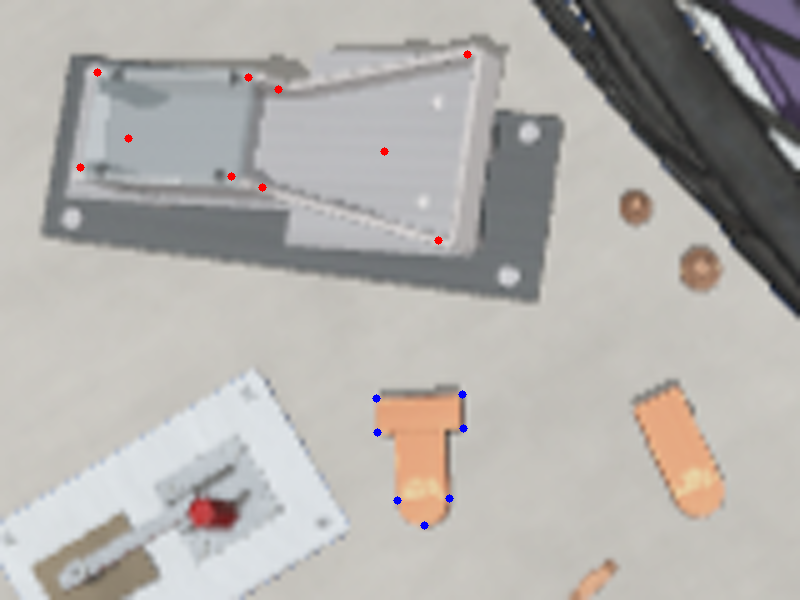

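The T fit is good to about 1 mm and the chute fit to about 4 mm, which is enough for the approach. Now I'll work out the approach rows.

```bash
cat >> h.py <<'E'
def need(p,yaw_deg):
    s=status.observe();Rt=R.from_euler('xyz',s["tool_rot"])
    d=Rt.inv().apply(np.array(p)-s["position"])/.06
    dy=(yaw_deg-np.degrees(s["tool_rot"][2])+180)%360-180
    print("rows xyz",d.round(2),"twist",round(-dy/8,2),"| pos",s["position"].round(4),"rot",np.degrees(s["tool_rot"]).round(1),"t",round(s["clock"],2),"w",round(s["grip_width"],4),"ff",round(float(s["finger_force"]),1),"F",s["force"].round(1))
E
python3 - <<'E'
from h import *
need([.424,.358,.15],181)
off=np.array([165,155.])
b=[atz("top",np.array(u)/5+off-.4,.006) for u in((45,235),(537,298),(70,58),(562,118))]
for i in(0,2):
    d=b[i+1]-b[i];print(np.degrees(np.arctan2(d[1],d[0])))
print(np.round(b,3))
E
```

```text
rows xyz [-5.46 -2.95  1.49] twist -1.84 | pos [0.1478 0.6073 0.2393] rot [180.   -0.  166.3] t 0.65 w 0.0853 ff 0.0 F [ 0.7  0.4 -0.3]
-98.9093126417894
-98.65296087504949
[[0.54  0.538 0.006]
 [0.503 0.303 0.006]
 [0.626 0.526 0.006]
 [0.59  0.289 0.006]]
```

```bash
python3 -m creep '[[-1,-0.5,0,-0.4,1],[-2,-1.1,0,-0.8,1],[-3,-1.6,0.2,-1.2,1],[-4,-2.2,0.6,-1.6,1],[-5,-2.7,1,-1.84,1]]' 40 && python3 -m creep '[[-0.46,-0.25,0.49,0,1],[-0.46,-0.25,0.49,0,1],[-0.46,-0.25,0.49,0,1]]'; python3 -c "
from h import *
need([.424,.358,.15],181)
im=grab_frame('wrist');cv2.imwrite('pics/w1.png',im);print(camera_params('wrist'))
s=[ (r['p'],(np.array(r['extent'])*[560,420,560,420]).round()) for r in search_frame('wrist','tee_blank')];print(s)"
```

```text
clock: 1.27
position: [0.3758, 0.4009, 0.1913]
tool_rot: [3.141, 0.001, -3.122]
force: [-0.3, 0.6, -0.2]
grip_width: 0.0853
finger_force: 0.0
clock: 1.65
position: [0.4018, 0.3884, 0.1624]
tool_rot: [3.141, -0.0, -3.123]
force: [-0.1, 0.3, -0.1]
grip_width: 0.0856
finger_force: 0.0
rows xyz [-0.36 -0.51  0.21] twist 0.01 | pos [0.4018 0.3884 0.1624] rot [ 180.    -0.  -178.9] t 1.65 w 0.0856 ff 0.0 F [-0.1  0.3 -0.1]
{'K': array([[325.1922621 ,   0.        , 275.59911864],
       [  0.        , 325.1922621 , 206.4526172 ],
       [  0.        ,   0.        ,   1.        ]]), 'tool_from_camera': array([[-9.85296646e-04, -9.55897378e-01, -2.93699219e-01,
         7.49950036e-02],
       [ 9.99998947e-01, -1.25484524e-03,  7.29343683e-04,
        -4.97386378e-04],
       [-1.06572478e-03, -2.93698191e-01,  9.55897608e-01,
        -1.33680606e-01],
       [ 0.00000000e+00,  0.00000000e+00,  0.00000000e+00,
         1.00000000e+00]])}
[(0.81, array([443., 295., 468., 314.])), (0.56, array([221., 188., 267., 257.])), (0.18, array([102., 188., 148., 252.]))]
```

```bash
python3 -m creep '[[-0.36,-0.5,0.2,0,1],[-0.37,-0.51,0.8,0,1],[-0.37,-0.51,1.2,0,1],[-0.37,-0.51,1.2,0,1]]'
python3 - <<'E'
from h import *
need([.424,.358,.015],181)
q,qt=np.load("q.npy")
im=grab_frame("wrist")
c=camera_params("wrist");K=np.array(c["K"]);T=np.array(c["tool_from_camera"]);s=status.observe();Rt=R.from_euler('xyz',s["tool_rot"])
def wp(P):
    X=Rt.inv().apply(P-s["position"]);X=(X-T[:3,3])@T[:3,:3];r=np.linalg.norm(X[:,:2],axis=1);th=np.arctan2(r,X[:,2]);return X[:,:2]/r[:,None]*th[:,None]*K[0,0]+K[:2,2]
for p in wp(place(qt,T_OUT)): cv2.circle(im,tuple(int(v) for v in p.round()),2,(255,0,0),-1)
cv2.imwrite("pics/w2.png",im)
E
```

```text
clock: 2.25
position: [0.4239, 0.3579, 0.0894]
tool_rot: [-3.141, -0.001, -3.122]
force: [0.0, -0.3, -0.8]
grip_width: 0.0852
finger_force: 0.0
rows xyz [-0.    0.    1.24] twist 0.01 | pos [0.4239 0.3579 0.0894] rot [-1.799e+02 -1.000e-01 -1.789e+02] t 2.25 w 0.0852 ff 0.0 F [ 0.  -0.3 -0.8]
```

View pics/w2.png

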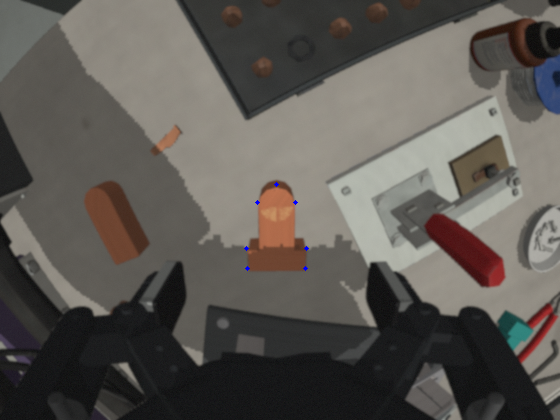

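The wrist view shows the fitted outline on the copper T (nose at (277,183), head at (277,258)), centred between the jaws. I'll descend and grip.

```bash
python3 -m creep '[[0,0,0.6,0,1],[0,0,1.15,0,1],[0,0,1.24,0,1],[0,0,1.24,0,0],[0,0,1.24,0,0]]' 50 && python3 -m creep '[[0,0,0,0,0],[0,0,0,0,0],[0,0,0,0,0],[0,0,0,0,0]]' && python3 -m creep '[[0,0,-0.5,0,0],[0,0,-1,0,0],[0,0,-2,0,0],[0,0,-2.9,0,0],[0,0,-2.9,0,0]]'; python3 -c "
from h import *
im=grab_frame('wrist');cv2.imwrite('pics/w3.png',im)"
```

```text
clock: 2.92
position: [0.4257, 0.3582, 0.0172]
tool_rot: [3.14, 0.002, -3.124]
force: [0.6, 0.3, 0.9]
grip_width: 0.0517
finger_force: 0.0
clock: 3.42
position: [0.4254, 0.3579, 0.0166]
tool_rot: [3.141, 0.001, -3.124]
force: [-2.0, -1.4, 13.6]
grip_width: 0.023
finger_force: 49.2
clock: 4.05
position: [0.4264, 0.3586, 0.1936]
tool_rot: [3.137, 0.005, -3.124]
force: [0.3, 0.5, -2.6]
grip_width: 0.0227
finger_force: 50.9
```

View pics/w3.png

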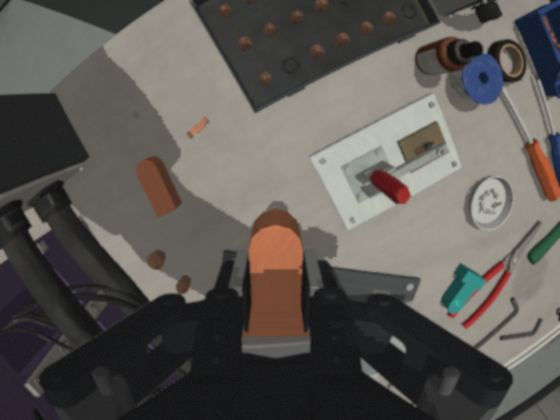

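The blank is held square, nose towards (275,215). The grip is 23 mm wide at 50 N. Next I'll turn it, then move over the flare.

```bash
python3 -m creep '[[0,0,0,1.2,0],[0,0,0,2.4,0],[0,0,0,3.6,0],[0,0,0,4.8,0],[0,0,0,6,0]]' && python3 -m creep '[[0,0,0,1.2,0],[0,0,0,2.4,0],[0,0,0,3.6,0],[0,0,0,4.8,0],[0,0,0,6,0]]' && python3 -m creep '[[0,0,0,0.4,0],[0,0,0,0.4,0],[0,0,0,0.4,0]]'; python3 -c "
from h import *
print(status.observe()['qpos'].round(2));q=np.load('q.npy')[0]
need([*q[:2],.19],80.7)"
```

```text
clock: 4.72
position: [0.4245, 0.3569, 0.1881]
tool_rot: [-3.139, 0.0, 2.316]
force: [-0.6, 0.3, -3.7]
grip_width: 0.0229
finger_force: 50.9
clock: 5.35
position: [0.4245, 0.3569, 0.1881]
tool_rot: [-3.14, 0.002, 1.479]
force: [-0.5, 0.2, -3.4]
grip_width: 0.023
finger_force: 50.9
clock: 5.72
position: [0.4248, 0.3573, 0.1889]
tool_rot: [-3.141, 0.001, 1.43]
force: [0.1, -0.4, -2.9]
grip_width: 0.0225
finger_force: 50.9
[-1.1   0.51  0.4   1.85 -0.26  0.84 -0.7 ]
rows xyz [ 0.43  2.14 -0.02] twist 0.15 | pos [0.4248 0.3573 0.1889] rot [-1.80e+02  1.00e-01  8.19e+01] t 5.72 w 0.0225 ff 50.9 F [ 0.1 -0.4 -2.9]
```

```bash
python3 -m creep '[[0.2,0.7,-0.1,0.15,0],[0.35,1.4,-0.1,0.15,0],[0.43,2,-0.1,0.15,0],[0.43,2.14,-0.1,0.15,0],[0.43,2.14,-0.1,0.15,0]]'
python3 - <<'E'
from h import *
q=np.load('q.npy')[0]
need([*q[:2],.158],80.7)
a=grab_frame("top")[150:230,165:295];b=grab_frame("scene")[170:300,170:300]
cv2.imwrite("pics/p1.png",np.hstack([cv2.resize(a,(520,320)),cv2.resize(b,(280,320))]))
E
```

```text
clock: 6.35
position: [0.5557, 0.3644, 0.195]
tool_rot: [-3.141, 0.001, 1.407]
force: [-0.4, 0.6, -2.7]
grip_width: 0.0224
finger_force: 50.9
rows xyz [0.01 0.   0.62] twist -0.01 | pos [0.5557 0.3644 0.195 ] rot [-180.     0.    80.6] t 6.35 w 0.0224 ff 50.9 F [-0.4  0.6 -2.7]
```

View pics/p1.png

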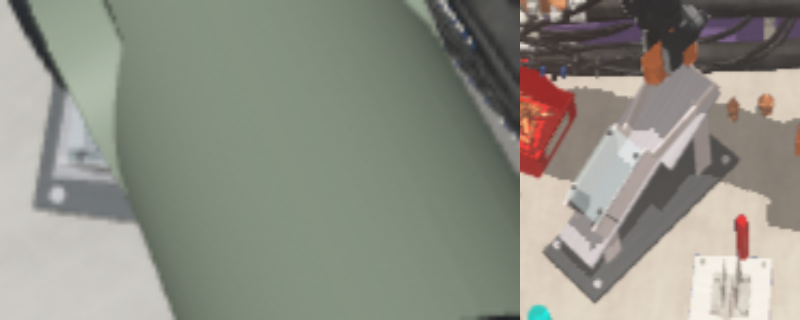

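The top view is blocked by the arm. In the scene view the blank is above the flare, nose pointing at the cover and head uphill. I'll lower it slowly and watch the force.

```bash
python3 -m creep '[[0,0,0.3,0,0],[0,0,0.5,0,0],[0,0,0.62,0,0],[0,0,0.62,0,0]]'; python3 -c "
from h import *
a=grab_frame('wrist');b=grab_frame('scene')[170:300,170:300]
cv2.imwrite('pics/p2.png',np.hstack([cv2.resize(a,(440,330)),cv2.resize(b,(330,330))]))"
```

```text
clock: 6.95
position: [0.5555, 0.3647, 0.1577]
tool_rot: [-3.141, 0.001, 1.408]
force: [0.3, 0.0, -2.8]
grip_width: 0.0227
finger_force: 50.9
```

View pics/p2.png

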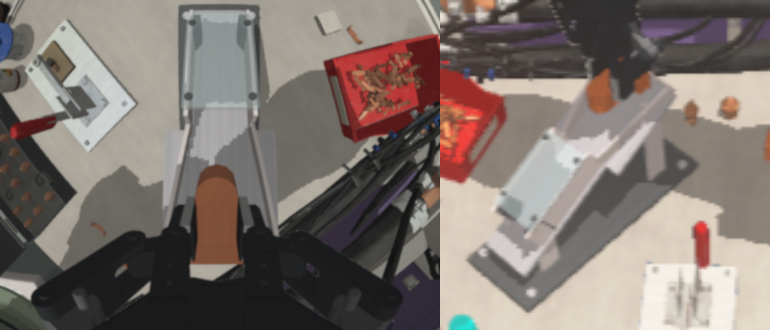

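The blank is centred and aligned in the flare, with no contact. I'll release and back off upwards.

```bash
python3 -m creep '[[0,0,0,0,0.7],[0,0,0,0,0.7],[0,0,0,0,0.7],[0,0,0,0,0.7],[0,0,0,0,0.7]]' && python3 -m creep '[[0,0,-0.4,0,0.7],[0,0,-0.9,0,0.7],[0,0,-1.6,0,0.7],[0,0,-2.2,0,0.7],[0,0,-2.2,0,0.7]]'; python3 -c "
from h import *
a=grab_frame('wrist');b=grab_frame('scene')[170:300,170:300]
cv2.imwrite('pics/p3.png',np.hstack([cv2.resize(a,(440,330)),cv2.resize(b,(330,330))]))"
```

```text
clock: 7.68
position: [0.5558, 0.3649, 0.1584]
tool_rot: [3.142, -0.0, 1.407]
force: [-0.7, 0.2, -0.2]
grip_width: 0.0597
finger_force: 0.0
clock: 8.3
position: [0.5568, 0.3652, 0.2932]
tool_rot: [3.139, -0.003, 1.407]
force: [1.1, 0.2, -0.3]
grip_width: 0.0598
finger_force: 0.0
```

View pics/p3.png

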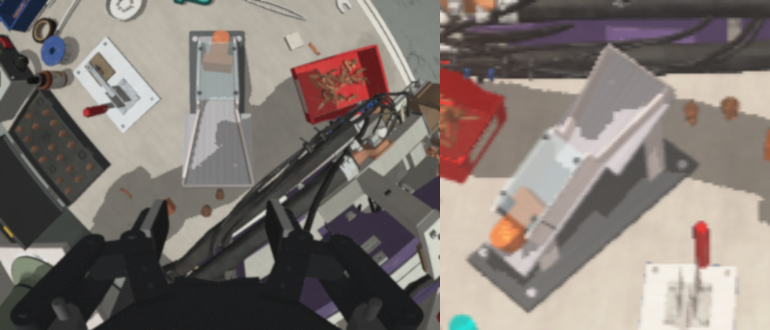

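The blank has slid down. Its nose shows past the foot at scene crop (508,235), and its head is under the cover's end. I'll do one numeric check of where it rests before handing in.

```bash
python3 -m creep '[[0,0,0,0,0.7],[0,0,0,0,0.7],[0,0,0,0,0.7],[0,0,0,0,0.7]]' >/dev/null
python3 - <<'E'
from h import *
q=np.load('q.npy')[0];q[2]=np.radians(-99.3)
grab_frame("scene")
for r in silhouettes("scene","tee_blank"):
    v,u=np.nonzero(r["mask"]);print(r["p"],u.min(),v.min(),u.max(),v.max(),"low-left",u[np.argmax(v-u)],v[np.argmax(v-u)])
print("expected nose top/bottom, centre top",proj("scene",place(q,[ch(-.173,0,.024),ch(-.173,0,0),ch(-.143,0,.024)])).round(1))
print("12mm short nose",proj("scene",place(q,[ch(-.161,0,.024)])).round(1))
E
```

```text
0.93 174 294 193 320 low-left 178 319
0.49 189 254 202 268 low-left 189 265
0.48 298 220 320 233 low-left 298 231
expected nose top/bottom, centre top [[190.9 269.2]
 [195.7 271.3]
 [198.4 259. ]]
12mm short nose [[193.9 265.1]]
```

```bash
python3 -c "
from h import *
print(bot.job_done())"
```

```text
the job is handed in; nothing more can be done
None
```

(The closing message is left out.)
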